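Change the guard board under the cells of an open battery carrier

ROBOT

A 6-joint arm with a two-finger parallel gripper is mounted at the origin on a cart in front of the work surface, level with it; the furniture and walls round the work are solid. World frame = base frame: x ahead of the robot, y to its left, z up, the work surface at z = 0. Lengths are in m, angles in rad, forces in N, time in s.
With the tool pointing down it reaches from about 0.25 to 0.725 m from the base axis. Payload 4 kg.
Tool frame: the origin (TCP) lies on the centre line of the jaws, within the pads' length; the fingertips stand 22 mm ahead of it and the grasp point (between the pads) lies 3 mm ahead of it; z points along the fingers, y is the line along which they close (so a half turn about z gives the same grasp; the last joint's range is limited). The gripper opens to 85 mm and grips with 20 to 120 N. Pads are 22 mm wide; open, the fingers measure 114 mm over their backs; the gripper's body (76 mm by 85 mm) begins 54 mm behind the grasp point. The pads swing forward as they close: fully open they stand 13 mm farther back than shut.
Start: joints at [-1.258, 0.241, 0.005, 1.335, 0, 1.571], TCP at [0.154, -0.476, 0.23] pointing down, gripper open.
Joint ranges: [-2.72, 2.72], [-1.05, 1.87], [-1.09, 1.28], [-1.99, 2.15], [-1.42, 1.44], [-3.14, 3.14]. Speed limits (rad/s): [2.79, 2.79, 3.14, 3.14, 3.14, 3.14].

INTERFACE

Orientations are given as a unit quaternion [x, y, z, w].
In Python, from workcell import bot gives the robot as it stands.
- The arm moves only by the shell command python3 -m inch 'ROWS'. ROWS is JSON, one flat list of numbers, 7 for each row, row after row: the shift along the world's x, y, z in mm, then the turn, a rotation vector about the world's x, y, z in rad, then the opening in per cent of the stroke, from 0 (shut) to 100 (fully open). A call has 1 to 8 rows; each row is the pose to reach, as a shift and turn from the pose commanded when the call began; what a row does not reach only later rows make up. A row lasts 1/12 s, in which the tool goes at most 41.7 mm and 7.16 degrees, less where a joint would pass 70% of its speed; a pose out of reach is approached as far as the arm can. A call with a gripper value outside its range is refused whole. The fingers move at their own pace and stop on an object; the grip force is fixed at half the most. Time passes only in rows, so rows that repeat a pose let the fingers close. It gives the time, the measured TCP pose, the force, the opening and the grip force at its end, in the units of the state.
- bot.get_obs(): the state, without advancing time (a new reading comes with each control period).
- bot.camera(name): name is "scene" or "top"; returns the picture (420x560x3 uint8, blue, green, red); there is no depth.
- bot.camera_info(name): a dict with "intrinsics" (3x3 intrinsics, pixels), "distortion" ([k1, k2, p1, p2, k3] as OpenCV has them; the pictures are not rectified), "camera_from_world" (4x4, takes a point from world to camera coordinates). Camera axes: x right, y down, z forward; pixel columns grow to the right and rows downward; lengths in m; the calibration is good to about 2 mm. A picture is of the moment at which its call begins. camera_info takes no time and is no camera call.
- bot.job_done(): hands the job in; it is judged then, once.
Trained networks look in the newest picture that a camera, given by its name, has taken for a name from the list of things; names that differ only in an ending like _2 or _b are one class to them, and where a whole thing is asked for, a point or a joint stands for the part that bears it (a point fixed in the world has none). Each returns a list of dicts, best first, with "confidence" (0 to 1); they miss things now and then, are a little off and sometimes report something else, mostly with a low value. They report only what shows in the picture. A call takes as long as a camera call. They do not tell look-alikes from the thing itself.
- bot.silhouettes(camera, target): "mask" (420x560 bool, what is visible of it) and "uv" ([column, row] in pixels, amid what is visible of it).
- bot.spot_point(camera, target): "uv" ([column, row] in pixels: a listed point, or the origin of a listed thing).
The state is a dict: "clock": time; "joint_pos": joint angles; "joint_vel": joint speeds; "tau": joint torques, N m; "eef_pos": TCP position; "tool_rot": TCP orientation; "ft_force": force on the tool from outside, world axes, zero at the start; "ft_torque": the same for the moment, N m; "grip_width": finger opening in m; "grasp_force": force on a finger pad.
Only numpy, scipy, OpenCV 4.12 (cv2) and the standard library are available. Lean on these libraries where they do the work, as an engineer would, in place of code of your own. Each camera call takes 0.05 s, during which the arm holds its last target. There are 200 camera calls.

TASK

Change the guard board in the open battery carrier: lay the two cells that lie over it aside in the two-place cell rest, take the old board out and lay it flat in the empty tray, and seat the new board from the other tray in its place, lengthwise between the locating pins. Then put each cell back fully down in the bay it came from, the same way round as before. Leave the flux bottle and the multimeter where they stand.

Things in the scene. Friction and masses are not known exactly. Their poses are not given: they have to be found in the camera images.
- carrier: open grey shell, fixed, 92 (x) x 128 (y) mm; origin: centre of underside, z up; a black socket, 14 mm high, on its +y end to y=77. Floor at z=4. Bays at y=+30 and -30: a cell lies along x, centred on x=0, axis at z=40, on ribs at |x|=20-28, |y|=17-43. Bay end brackets 47 high, inner faces at |x|=38.5. Long walls 20 high at |x|=43-46, end walls 14 high at |y|=61-64. Board seat: see new_board
- cell_rest: black plastic rest, fixed, base plate 76 (x) x 108 (y) x 5 mm; origin: centre of its underside, z up. Two places at y=+30 and y=-30 with saddle ribs at |x|=20-28: a cell lies along x, centred on x=0, axis at z=25 mm. Either place and either way round will do
- tray_a: shallow metal tray with a black liner, fixed, 100 (x) x 96 (y) x 10 mm high with 3 mm walls and a 3 mm rim lip, floor top at z=3 mm; origin: centre of its underside, z up. At the start the new board lies in it
- tray_b: the same kind of tray, empty at the start; for the old board, flat on its floor anywhere inside
- old_board: guard board: black plastic base 33 (x) x 65 (y) x 6 mm with a red circuit board on top (solid to 8 mm, small parts to 14 mm above the underside), 45 g; origin: centre of its underside, z up, y along its length. Grasp the long sides. Starts seated in the carrier under the two cells
- new_board: guard board of the same kind and size; starts in tray_a, lengthwise along the tray's y within 0.3 rad. Its seat in the carrier: along the carrier's y, centred on x=y=0, underside at z=8 mm on two pads (|y|=17-27), located with 4 mm play each way by the ribs and by four tapered pins 20 mm high at x=+-10, y=+-40. Either way round
- cell_a_plus (a point): round cell, 18 mm diameter, 66 mm long, 46 g, lying. The point is the centre of its plus end (with the raised button); the frame's y axis runs along the cell towards the minus end: middle at +33 mm, minus end at +66 mm. Starts in the carrier bay at y=+30 (next to the socket), plus end towards the carrier's +x
- cell_b_plus (a point): the other cell, alike, point and axes likewise. Starts in the carrier bay at y=-30, plus end towards the carrier's -x
- flux_bottle: bystander: small bottle with needle cap, 30 mm diameter, 90 mm high, standing behind the work; origin: centre of its underside
- multimeter: bystander: hand meter in a holster on its kickstand, 144 x 74 mm, 130 mm high, behind the work to the left; origin: centre of its underside
Things that resemble listed ones, but are neither listed nor needed, are in the scene too. Leave any purple or yellow look-alike of the old_board alone.

How it is judged:
On the way, in this order (a step that is already met when the one before it is completed fails the run):
1. both cells lie in the cell rest, the old board still in the carrier (((x of cell_a_plus in the frame of cell_rest between 0.018 and 0.048 m and y of cell_a_plus in the frame of cell_rest between 0.023 and 0.037 m) or (x of cell_a_plus in the frame of cell_rest between 0.018 and 0.048 m and y of cell_a_plus in the frame of cell_rest between -0.037 and -0.023 m) or (x of cell_a_plus in the frame of cell_rest between -0.048 and -0.018 m and y of cell_a_plus in the frame of cell_rest between 0.023 and 0.037 m) or (x of cell_a_plus in the frame of cell_rest between -0.048 and -0.018 m and y of cell_a_plus in the frame of cell_rest between -0.037 and -0.023 m)) and z of cell_a_plus in the frame of cell_rest between 0.021 and 0.029 m and angle between the y axis of each of cell_a_plus, cell_b_plus and the x axis of cell_rest, either way round below 0.15 rad and ((x of cell_b_plus in the frame of cell_rest between 0.018 and 0.048 m and y of cell_b_plus in the frame of cell_rest between 0.023 and 0.037 m) or (x of cell_b_plus in the frame of cell_rest between 0.018 and 0.048 m and y of cell_b_plus in the frame of cell_rest between -0.037 and -0.023 m) or (x of cell_b_plus in the frame of cell_rest between -0.048 and -0.018 m and y of cell_b_plus in the frame of cell_rest between 0.023 and 0.037 m) or (x of cell_b_plus in the frame of cell_rest between -0.048 and -0.018 m and y of cell_b_plus in the frame of cell_rest between -0.037 and -0.023 m)) and z of cell_b_plus in the frame of cell_rest between 0.021 and 0.029 m and horizontal distance between old_board and carrier below 0.009 m and z of old_board in the frame of carrier between 0.0045 and 0.0115 m and angle between old_board's own z axis and vertical below 0.08 rad and angle between the y axis of old_board and the y axis of carrier, either way round below 0.26 rad), for 0.2 s.
2. the old board lies flat in the empty tray (x of old_board in the frame of tray_b between -0.034 and 0.034 m and y of old_board in the frame of tray_b between -0.032 and 0.032 m and z of old_board in the frame of tray_b between -0.0005 and 0.0065 m and angle between old_board's own z axis and vertical below 0.08 rad), for 0.2 s.
3. the new board lies in the carrier's board seat (horizontal distance between new_board and carrier below 0.009 m and z of new_board in the frame of carrier between 0.0045 and 0.0115 m and angle between new_board's own z axis and vertical below 0.08 rad and angle between the y axis of new_board and the y axis of carrier, either way round below 0.26 rad), for 0.2 s.
At the end, for the whole second after the job is handed in: Old board flat inside tray_b; new board seated in the carrier (centre within 9 mm, lengthwise within 0.26 rad, either way round); each cell down in its first bay, plus end on its first side (within 8 mm along, 5 mm across, 3.5 mm in height, 0.12 rad) (all of step 2 and all of step 3 and x of cell_a_plus in the frame of carrier between 0.025 and 0.041 m and y of cell_a_plus in the frame of carrier between 0.025 and 0.035 m and z of cell_a_plus in the frame of carrier between 0.0365 and 0.0435 m and angle between the y axis of each of cell_a_plus, cell_b_plus and the x axis of carrier, either way round below 0.12 rad and x of cell_b_plus in the frame of carrier between -0.041 and -0.025 m and y of cell_b_plus in the frame of carrier between -0.035 and -0.025 m and z of cell_b_plus in the frame of carrier between 0.0365 and 0.0435 m); the robot touches nothing.
It fails at once if the flux bottle or the multimeter is pushed away (more than 25 mm) or knocked over (distance of any of flux_bottle, multimeter from where it was at the start of the episode above 0.025 m or angle between any of flux_bottle, multimeter's own z axis and vertical above 0.5 rad).
It also fails if it takes over 141 s, if anything falls off the work surface, if the arm or the gripper's body presses on something with over 40 N, if the wrist force passes 120 N, or if a joint passes its speed limit or range.

## Working session

There is one attempt and no reset: what is moved stays moved. The work goes in short steps, Python scripts to look and compute and a shell command to move; the robot and the scene stay as the last step left them, time stands still between calls to the robot, and variables do not carry over. Pictures are saved under pics/ and viewed, at most 14 in all, crops included, and the job is handed in when it is done.

```bash
ls; mkdir -p pics; cat > h.py <<'E'
import numpy as np, cv2
from workcell import bot
def ray(cam,uv):
    i=bot.camera_info(cam);K=np.array(i["intrinsics"]);D=np.array(i["distortion"]);T=np.array(i["camera_from_world"])
    p=cv2.undistortPoints(np.array([[uv]],float),K,D)[0,0]
    R=T[:3,:3];c=-R.T@T[:3,3];d=R.T@np.array([p[0],p[1],1.]);return c,d
def at(cam,uv,z):
    c,d=ray(cam,uv);return c+d*(z-c[2])/d[2]
def proj(cam,P):
    i=bot.camera_info(cam);T=np.array(i["camera_from_world"])
    r=cv2.Rodrigues(T[:3,:3])[0];return cv2.projectPoints(np.array(P,float).reshape(-1,3),r,T[:3,3],np.array(i["intrinsics"]),np.array(i["distortion"]))[0][:,0]
E
python3 - <<'E'
from h import *
for c in("scene","top"):
    im=bot.camera(c);cv2.imwrite(f"pics/{c}0.png",im)
    T=np.array(bot.camera_info(c)["camera_from_world"]);print(c,(-T[:3,:3].T@T[:3,3]).round(3),T[2,:3].round(2),bot.camera_info(c)["intrinsics"][0][0])
Z={"carrier":0,"cell_rest":0,"tray_a":0,"old_board":.008,"new_board":.003,"cell_a_plus":.04,"flux_bottle":0,"multimeter":0}
for n,z in Z.items():
    for c in("top","scene"):
        for d in bot.spot_point(c,n):
            print(n,c,round(d["confidence"],2),np.round(d["uv"]),at(c,d["uv"],z).round(3))
print(bot.get_obs())
E
```

```text
pics
scene [-0.294 -1.369  0.963] [ 0.5   0.68 -0.53] 468.7823632944385
top [ 0.277 -0.183  1.49 ] [ 0.19  0.   -0.98] 459.83432652573634
carrier top 0.6 [315. 222.] [ 0.519 -0.283  0.   ]
carrier scene 0.72 [279. 248.] [ 0.495 -0.29  -0.   ]
cell_rest top 0.64 [208. 232.] [0.493 0.068 0.   ]
cell_rest scene 0.49 [228. 202.] [0.507 0.085 0.   ]
tray_a top 0.86 [147. 233.] [0.494 0.27  0.   ]
tray_a top 0.63 [260. 245.] [ 0.446 -0.102  0.   ]
tray_a scene 0.72 [242. 228.] [ 0.453 -0.107 -0.   ]
tray_a scene 0.37 [206. 188.] [0.49  0.243 0.   ]
old_board top 0.63 [321. 268.] [ 0.368 -0.297  0.008]
old_board top 0.55 [266. 201.] [ 0.59  -0.124  0.008]
old_board top 0.41 [314. 223.] [ 0.515 -0.281  0.008]
old_board scene 0.71 [249. 259.] [ 0.367 -0.294  0.008]
old_board scene 0.52 [283. 242.] [ 0.519 -0.277  0.008]
old_board scene 0.52 [363. 311.] [ 0.512 -0.69   0.008]
old_board scene 0.49 [271. 219.] [ 0.572 -0.126  0.008]
new_board top 0.71 [256. 246.] [ 0.445 -0.091  0.003]
new_board scene 0.64 [242. 223.] [ 0.47  -0.084  0.003]
new_board scene 0.52 [229. 205.] [0.496 0.061 0.003]
ce
[... 494 characters left out ...]
'clock': 0.9, 'joint_pos': array([-1.25799435e+00,  2.40607134e-01,  5.03162594e-03,  1.33520599e+00,
       -1.67620945e-05,  1.57079309e+00]), 'joint_vel': array([-0.00100459, -0.00187893,  0.00060767, -0.0006714 , -0.00093237,
        0.00102054]), 'tau': array([ 2.04561635e-03, -3.72194195e+01,  2.52694327e+01,  1.01295507e-03,
        3.00601296e-04, -4.78935291e-06]), 'eef_pos': array([ 0.15386189, -0.47575095,  0.22971499]), 'tool_rot': array([ 9.87794024e-01,  1.55765739e-01, -7.12353111e-06,  8.63148574e-06]), 'ft_force': array([-0.0877024 , -0.63302573,  0.74148997]), 'ft_torque': array([ 0.03433603, -0.03403269,  0.04236484]), 'grasp_force': 0.0, 'grip_width': 0.08496377590721359}
```

```bash
python3 - <<'E'
from h import *
t=cv2.imread("pics/top0.png");s=cv2.imread("pics/scene0.png")
a=cv2.resize(t[140:300,110:370],None,fx=3,fy=3,interpolation=cv2.INTER_CUBIC)
b=cv2.resize(s[160:290,190:390],None,fx=4,fy=4,interpolation=cv2.INTER_CUBIC)
cv2.imwrite("pics/t1.png",a);cv2.imwrite("pics/s1.png",b)
E
```

```text
(no output)
```

View pics/t1.png

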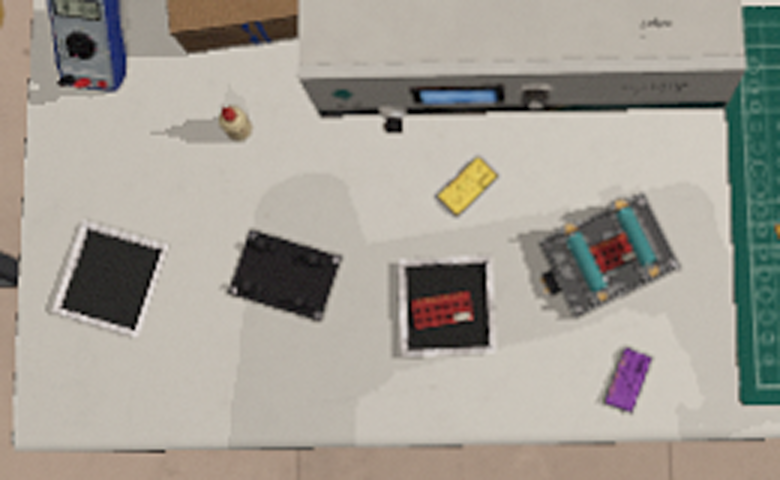

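View pics/s1.png

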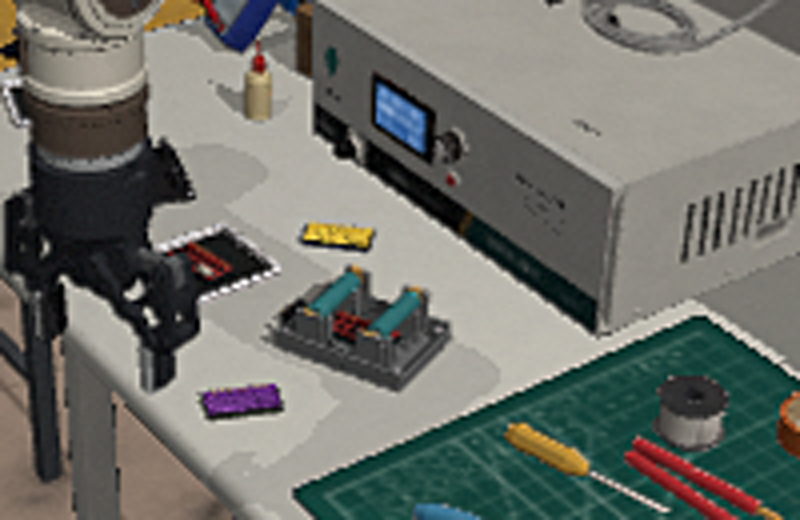

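The top crop shows the carrier at crop (610,255) with its socket on the left (550,283), the teal cells in it, and the red old board between them. tray_a with the red board is at (447,305), the rest at (285,275) and the empty tray at (108,280). The red board between the cells is the old board; purple (628,380) and yellow (467,185) are look-alikes and stay where they are. Next I fit poses from the silhouettes.

```bash
cat > fit.py <<'E'
from h import *
from scipy.optimize import minimize
def box(x0,x1,y0,y1,z0,z1): return np.array([[x,y,z] for x in(x0,x1) for y in(y0,y1) for z in(z0,z1)])
def place(P,x,y,a):
    c,s=np.cos(a),np.sin(a);return np.c_[x+c*P[:,0]-s*P[:,1],y+s*P[:,0]+c*P[:,1],P[:,2]]
S=8
def render(cam,parts,q,win):
    m=np.zeros(((win[3]-win[1])*S,(win[2]-win[0])*S),np.uint8)
    for P in parts:
        uv=(proj(cam,place(P,*q))-[win[0]-.5,win[1]-.5])*S
        cv2.fillConvexPoly(m,cv2.convexHull(uv.astype(np.float32)).astype(np.int32),255)
    return cv2.resize(m,None,fx=1/S,fy=1/S,interpolation=cv2.INTER_AREA)/255.
def fit(obs,parts,q0):
    W=[]
    for cam,mask in obs:
        x,y,w,h=cv2.boundingRect(mask.astype(np.uint8));W.append((x-6,y-6,x+w+6,y+h+6))
    def cost(q):
        q=[q[0]/100,q[1]/100,q[2]/5]
        return sum(np.abs(render(c,parts,q,w)-m[w[1]:w[3],w[0]:w[2]]).sum()/m.sum() for (c,m),w in zip(obs,W))
    q0=[q0[0]*100,q0[1]*100,q0[2]*5]
    r=minimize(cost,q0,method="Nelder-Mead",options=dict(initial_simplex=np.array([q0]+[[q0[j]+(1. if j==i else 0) for j in range(3)] for i in range(3)]),xatol=.005,fatol=1e-4))
    return r.x/[100,100,5],r.fun
CAR=[box(-.046,.046,-.064,.064,0,.014),box(-.046,-.043,-.064,.064,0,.02),box(.043,.046,-.064,.064,0,.02),box(-.012,.012,.064,.077,0,.014)]
for s in(-1,1):
    for t in(-1,1): CAR.append(box(*sorted((s*.0385,s*.0415)),t*.03-.008,t*.03+.008,0,.047))
    CAR.append(box(-.033,.033,s*.03-.009,s*.03+.009,.031,.049))
TRAY=[box(-.05,.05,-.048,.048,0,.01)]
REST=[box(-.038,.038,-.054,.054,0,.005)]
BOARD=[box(-.0165,.0165,-.0325,.0325,0,.008)]
CELL=[box(-.033,.033,-.008,.008,-.004,.005)]
def hsv(cam,im,lo,hi,near,rad):
    m=cv2.inRange(cv2.cvtColor(im,cv2.COLOR_BGR2HSV),lo,hi)
    n,l,st,c=cv2.connectedComponentsWithStats(m)
    return [(c[i],l==i) for i in range(1,n) if st[i,4]>15 and np.hypot(*(c[i]-near))<rad]
E
python3 - <<'E'
from fit import *
t=cv2.imread("pics/top0.png");s=cv2.imread("pics/scene0.png")
bot.camera("top")
def sil(n,near,cam="top"):
    for d in bot.silhouettes(cam,n):
        if np.hypot(*(np.array(d["uv"])-near))<12: return d["mask"]
m=sil("carrier",(315,222));print("car top",fit([("top",m)],CAR,(.515,-.281,.43)))
bot.camera("scene");m2=sil("carrier",(281,243),"scene")
if m2 is not None: print("car scene",fit([("scene",m2)],CAR,(.515,-.281,.43)))
bot.camera("top")
for n,near,P,q in(("cell_rest",(206,231),REST,(.49,.07,-.25)),("tray_a",(146,233),TRAY,(.494,.27,-.25)),("tray_a",(259,241),TRAY,(.446,-.102,0))):
    m=sil(n,near);print(n,m.sum() if m is not None else None, m is not None and fit([("top",m)],P,q))
for c,m in hsv("top",t,(75,60,40),(100,255,255),(313,222),30): # teal
    (u,sz,a)=cv2.minAreaRect(np.argwhere(m)[:,::-1].astype(np.float32));print("teal",c.round(1),m.sum(),at("top",c,.044).round(4),sz,a)
for c,m in hsv("scene",s,(75,60,40),(100,255,255),(283,236),30): print("teal s",c.round(1),m.sum(),at("scene",c,.044).round(4))
for q in((313,222),(257,243)):
    for c,m in hsv("top",t,(0,120,60),(10,255,255),q,22): print("red",c.round(1),m.sum(),at("top",c,.01).round(4),at("top",c,.016).round(4))
m=sil("new_board",(257,243));print("new",m is not None and (m.sum(),fit([("top",m)],[BOARD[0]+[0,0,.003]],(.44,-.095,0.05))))
E
```

```text
car top (array([ 0.50726018, -0.27387955,  0.42986529]), np.float64(0.4738317353373067))
car scene (array([ 0.50559911, -0.28037716,  0.4195762 ]), np.float64(0.396072360832878))
cell_rest 712 (array([ 0.49358168,  0.07720524, -0.31209025]), np.float64(0.09218990967173385))
tray_a 905 (array([ 0.4943708 ,  0.27184489, -0.31270259]), np.float64(0.039796338424872714))
tray_a 715 (array([ 0.45531131, -0.09657907,  0.04617327]), np.float64(0.39820101467160296))
teal [321.6 218.4] 106 [ 0.5226 -0.3019  0.044 ] (20.118911743164062, 5.322462558746338) 64.79888153076172
teal [304.9 227. ] 112 [ 0.496 -0.248  0.044] (20.124608993530273, 5.813776969909668) 63.43495178222656
teal s [273.5 233.1] 71 [ 0.4947 -0.2532  0.044 ]
teal s [288.3 238.2] 69 [ 0.52   -0.3072  0.044 ]
red [313.3 223.6] 90 [ 0.5117 -0.2772  0.01  ] [ 0.5107 -0.2768  0.016 ]
red [256.4 242.6] 174 [ 0.4533 -0.0911  0.01  ] [ 0.4526 -0.0915  0.016 ]
new (np.int64(188), (array([ 0.45140032, -0.09195814,  0.15113307]), np.float64(0.14726741760533998)))
```

```bash
R='170,114,0,0,0,1.0,50'
python3 -m inch '[170,114,0,0,0,1.0,50,170,114,0,0,0,1.0,50,170,114,0,0,0,1.0,50,170,114,0,0,0,1.0,50,170,114,0,0,0,1.0,50,170,114,0,0,0,1.0,50,170,114,0,0,0,1.0,50,170,114,0,0,0,1.0,50]'
python3 -m inch '[172,114,-80,0,0,1.0,50,172,114,-80,0,0,1.0,50,172,114,-80,0,0,1.0,50,172,114,-80,0,0,1.0,50,172,114,-80,0,0,1.0,50,172,114,-80,0,0,1.0,50,172,114,-80,0,0,1.0,50,172,114,-80,0,0,1.0,50]'
python3 -m inch '[0,0,-20,0,0,1.0,50,0,0,-20,0,0,1.0,50,0,0,-20,0,0,1.0,50,0,0,-20,0,0,1.0,50,0,0,-20,0,0,1.0,50,0,0,-20,0,0,1.0,50,0,0,-20,0,0,1.0,50,0,0,-20,0,0,1.0,50]'
python3 -m inch '[0,0,0,0,0,0.275,50,0,0,0,0,0,0.275,50,0,0,0,0,0,0.275,50,0,0,0,0,0,0.275,50,0,0,0,0,0,0.275,50]'
python3 - <<'E'
from h import *
from scipy.spatial.transform import Rotation as R
o=bot.get_obs();Y=R.from_quat(o["tool_rot"]).as_matrix()[:,1];print(o["eef_pos"],np.arctan2(Y[1],Y[0]),o["joint_pos"].round(2),o["clock"])
a=bot.camera("top")[160:280,240:380];b=bot.camera("scene")[170:290,210:350]
cv2.imwrite("pics/a2.png",cv2.resize(np.hstack([a,b]),None,fx=2.8,fy=2.8,interpolation=cv2.INTER_CUBIC))
print(proj("top",o["eef_pos"]+[0,0,-.022]),proj("scene",o["eef_pos"]+[0,0,-.022]))
E
```

```text
clock: 2.02
eef_pos: [0.3248, -0.3609, 0.2297]
tool_rot: [0.789, 0.614, -0.0, -0.0]
ft_force: [0.5, -0.1, 1.3]
grip_width: 0.0423
grasp_force: 0.0
clock: 2.68
eef_pos: [0.4966, -0.2463, 0.1485]
tool_rot: [0.398, 0.917, 0.0, -0.001]
ft_force: [0.0, -0.8, 0.4]
grip_width: 0.0425
grasp_force: 0.0
clock: 3.35
eef_pos: [0.4959, -0.2478, 0.1297]
tool_rot: [-0.089, 0.996, -0.0, -0.0]
ft_force: [-1.1, -0.2, -0.2]
grip_width: 0.0429
grasp_force: 0.0
clock: 3.77
eef_pos: [0.4959, -0.2478, 0.1297]
tool_rot: [-0.221, 0.975, -0.0, -0.0]
ft_force: [-0.9, -0.0, -0.2]
grip_width: 0.0427
grasp_force: 0.0
[ 0.4958824  -0.24777098  0.12965396] 2.016003320677551 [-0.46  0.41 -0.03  1.14 -0.   -0.91] 3.7667
[[305.69575852 223.86447548]] [[273.1033647 216.9809802]]
```

View pics/a2.png

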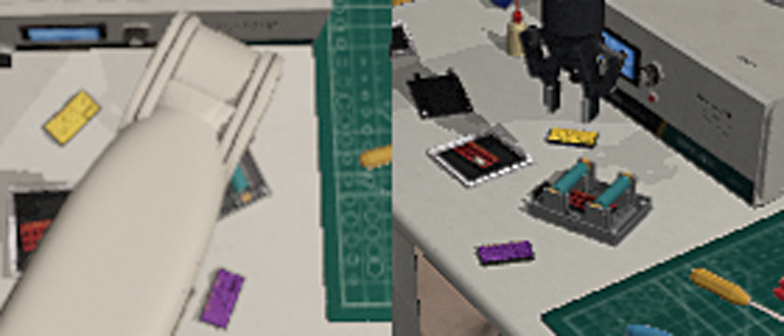

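Top: the arm hides the carrier. Scene: fingertips at about (273,212), hovering in line with the near-left cell. Next I descend and grip.

```bash
python3 -m inch '[0,0,-40,0,0,0,50,0,0,-70,0,0,0,50,0,0,-84,0,0,0,50,0,0,-84,0,0,0,50]'
python3 -m inch '[0,0,0,0,0,0,5,0,0,0,0,0,0,5,0,0,0,0,0,0,5,0,0,0,0,0,0,5,0,0,0,0,0,0,5,0,0,0,0,0,0,5]'
python3 - <<'E'
from h import *
b=bot.camera("scene")[190:270,240:330]
cv2.imwrite("pics/a3.png",cv2.resize(b,None,fx=6,fy=6,interpolation=cv2.INTER_CUBIC))
E
```

```text
clock: 4.2
eef_pos: [0.4927, -0.2462, 0.0417]
tool_rot: [-0.221, 0.975, 0.003, -0.003]
ft_force: [-0.9, 0.4, -0.6]
grip_width: 0.043
grasp_force: 0.0
clock: 4.7
eef_pos: [0.497, -0.2479, 0.0473]
tool_rot: [-0.221, 0.975, -0.001, 0.001]
ft_force: [-0.1, 2.5, 6.1]
grip_width: 0.0044
grasp_force: 3.2
```

View pics/a3.png

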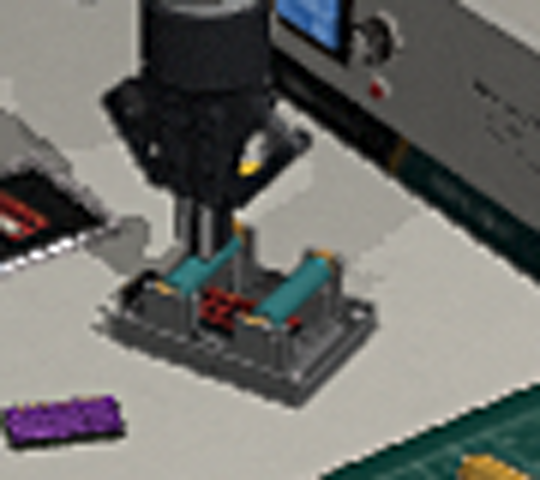

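```bash
python3 - <<'E'
from fit import *
s=bot.camera("scene");s0=cv2.imread("pics/scene0.png")
for im in(s0,s):
  for c,m in hsv("scene",im,(75,60,40),(100,255,255),(283,236),30):
    r=cv2.minAreaRect(np.argwhere(m)[:,::-1].astype(np.float32));print(c.round(1),m.sum(),r)
e=bot.get_obs()["eef_pos"];print(e)
for z in(0,-.022): print((proj("scene",e+[0,0,z])-[240,190])*6)
u=np.array([np.cos(.445),np.sin(.445),0])
for A in((.4955,-.248,.04),(.4955,-.2532,.04)):
  print(((proj("scene",[A-.033*u,A,A+.033*u])-[240,190])*6).round())
i=bot.camera_info("scene");print(i["distortion"],bot.camera_info("top")["distortion"])
b=s0[190:270,240:330]
cv2.imwrite("pics/a4.png",cv2.resize(np.hstack([s0[205:265,250:315],s[205:265,250:315]]),None,fx=6,fy=6,interpolation=cv2.INTER_CUBIC))
E
```

```text
[273.5 233.1] 71 ((273.5, 233.0), (4.949747085571289, 13.435027122497559), 45.0)
[288.3 238.2] 69 ((288.2500305175781, 238.25003051757812), (4.949747085571289, 14.142135620117188), 45.0)
[272.8 234.3] 51 ((273.25, 233.25), (4.949747085571289, 12.727920532226562), 45.0)
[288.3 238.2] 69 ((288.2500305175781, 238.25003051757812), (4.949747085571289, 14.142135620117188), 45.0)
[ 0.49700532 -0.24792063  0.04723286]
[[198.91138856 248.90284536]]
[[198.39191815 279.90702969]]
[[168. 287.]
 [197. 260.]
 [224. 233.]]
[[173. 292.]
 [202. 264.]
 [229. 237.]]
[0.01314052 0.         0.         0.         0.        ] [-0.07913336  0.          0.          0.          0.        ]
```

View pics/a4.png

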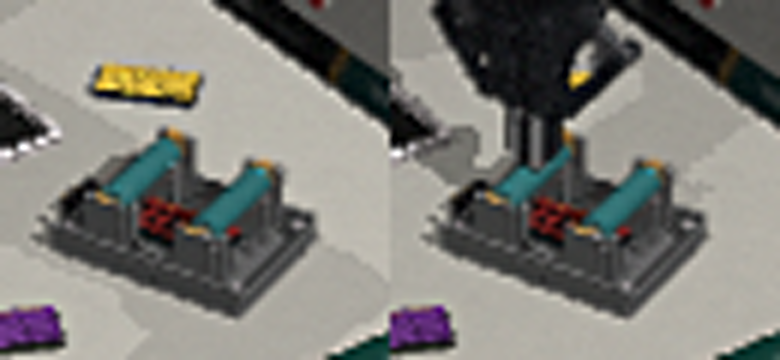

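```bash
python3 -m inch '[0,0,40,0,0,0,5,0,0,80,0,0,0,5,0,0,80,0,0,0,0,0,0,80,0,0,0,0,0,0,80,0,0,0,0]'
python3 - <<'E'
from h import *
s=bot.camera("scene");s0=cv2.imread("pics/scene0.png")
o=bot.get_obs();e=o["eef_pos"];print(e,o["grip_width"])
def draw(s,pts,w):
    x,y,X,Y=w;im=cv2.resize(s[y:Y,x:X],None,fx=6,fy=6,interpolation=cv2.INTER_CUBIC)
    for p,c in zip(proj("scene",pts),((0,255,0),(255,0,255),(0,255,255),(255,255,0))):
        print(p.round(1));cv2.circle(im,tuple(int(v) for v in (p-[x-.5,y-.5])*6),3,c,-1)
    return im
A=draw(s,[e,e+[0,0,-.022],e+[0,0,.051]],(245,170,310,265))
t=np.array([np.cos(-1.258),np.sin(-1.258),0])
e0=np.array([.154,-.476,.23])
B=draw(s0,[e0,e0+.0425*t-[0,0,.009],e0-.0425*t-[0,0,.009]],(185,180,250,275))
cv2.imwrite("pics/a5.png",np.hstack([A,B]))
E
```

```text
clock: 5.22
eef_pos: [0.4958, -0.2479, 0.1259]
tool_rot: [-0.221, 0.975, -0.0, 0.0]
ft_force: [-1.0, -0.5, -0.5]
grip_width: 0.0
grasp_force: 0.0
[ 0.49509535 -0.24749895  0.12482392] 8.325226247424851e-05
[272.9 212.8]
[272.9 218.2]
[273.1 199.8]
[215.7 254. ]
[228. 263.]
[204.2 250.9]
```

View pics/a5.png

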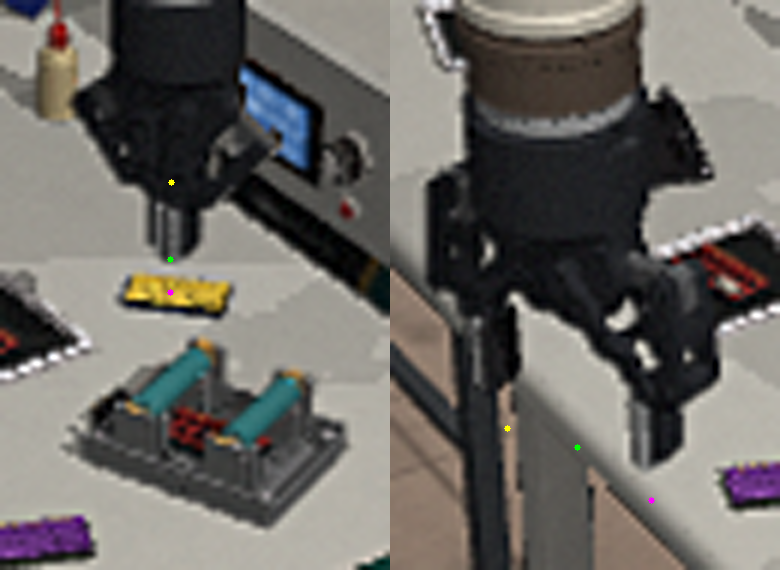

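Both measured tip positions lie 5 px (about 22 mm) above where the stated 22 mm puts them. Contact with the cell top confirms it: the shut fingertips are about level with the reported TCP. I correct for that and go lower.

```bash
python3 -m inch '[0,0,0,0,0,0,50,0,0,0,0,0,0,50,0,0,-30,0,0,0,50,0,0,-60,0,0,0,50,0,0,-80,0,0,0,50,0,0,-92,0,0,0,50,0,0,-97,0,0,0,50,0,0,-97,0,0,0,50]'
python3 -m inch '[0,0,0,0,0,0,15,0,0,0,0,0,0,15,0,0,0,0,0,0,15,0,0,0,0,0,0,15,0,0,0,0,0,0,15]'
```

```text
clock: 5.93
eef_pos: [0.4943, -0.2469, 0.0265]
tool_rot: [-0.221, 0.975, 0.001, -0.002]
ft_force: [-0.2, -0.1, 0.2]
grip_width: 0.0428
grasp_force: 0.0
clock: 6.35
eef_pos: [0.4967, -0.248, 0.0299]
tool_rot: [-0.221, 0.975, -0.001, 0.001]
ft_force: [-0.9, 1.1, 3.6]
grip_width: 0.0159
grasp_force: 58.6
```

```bash
python3 - <<'E'
from h import *
s=bot.camera("scene")
o=bot.get_obs();print(o["eef_pos"],o["grip_width"],o["grasp_force"],o["ft_force"])
cv2.imwrite("pics/a6.png",cv2.resize(s[195:265,245:320],None,fx=8,fy=8,interpolation=cv2.INTER_CUBIC))
E
```

```text
[ 0.4966688  -0.2479957   0.02993284] 0.015959889793589508 58.702940940856934 [0.66759425 1.65221755 5.65659416]
```

View pics/a6.png

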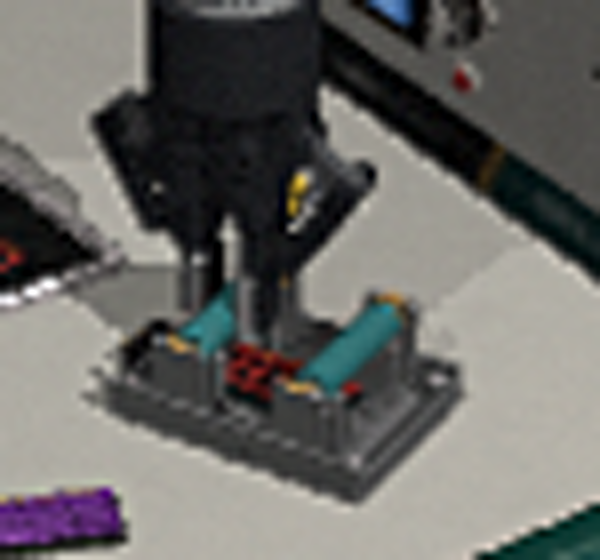

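Right finger reaches past the cell's front side, tip at crop (265,340): a real grasp. Lift.

```bash
python3 -m inch '[0,0,8,0,0,0,15,0,0,25,0,0,0,15,0,0,50,0,0,0,15,0,0,80,0,0,0,15,0,0,100,0,0,0,15,0,0,100,0,0,0,15]'
python3 - <<'E'
from h import *
s=bot.camera("scene")
o=bot.get_obs();print(o["eef_pos"],o["grip_width"],o["grasp_force"],o["ft_force"])
cv2.imwrite("pics/a7.png",cv2.resize(s[175:255,240:320],None,fx=7,fy=7,interpolation=cv2.INTER_CUBIC))
E
```

```text
clock: 6.9
eef_pos: [0.4989, -0.2494, 0.1342]
tool_rot: [-0.221, 0.975, -0.003, 0.004]
ft_force: [1.1, -0.3, 0.4]
grip_width: 0.016
grasp_force: 58.4
[ 0.49773451 -0.24879541  0.1317633 ] 0.01609741241236347 58.43948006629944 [ 0.58672098 -0.31251595 -0.90853863]
```

View pics/a7.png

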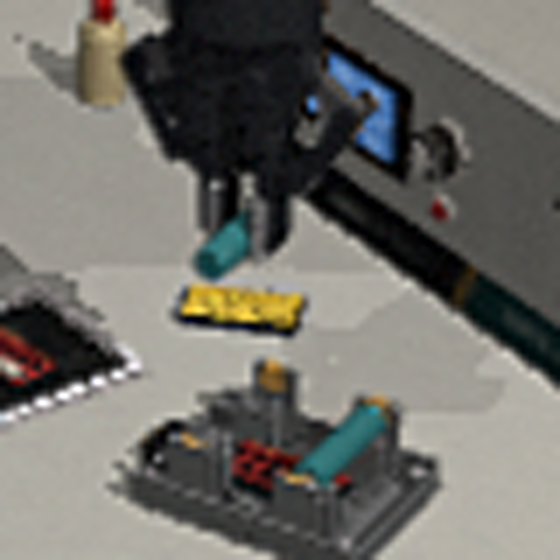

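Cell A is held level in the jaws at crop (230,245), its bay is empty, and the old board is still in the carrier. Carry it to the far rest place.

```bash
python3 -m inch '[4,170,0,0,0,-0.37,15,4,170,0,0,0,-0.37,15,4,170,0,0,0,-0.37,15,4,170,0,0,0,-0.37,15,4,170,0,0,0,-0.37,15,4,170,0,0,0,-0.37,15]'
python3 -m inch '[3,184,0,0,0,-0.387,15,3,184,0,0,0,-0.387,15,3,184,0,0,0,-0.387,15,3,184,0,0,0,-0.387,15,3,184,0,0,0,-0.387,15,3,184,-50,0,0,-0.387,15,3,184,-70,0,0,-0.387,15,3,184,-70,0,0,-0.387,15]'
python3 - <<'E'
from h import *
from scipy.spatial.transform import Rotation as R
o=bot.get_obs();e=o["eef_pos"];Y=R.from_quat(o["tool_rot"]).as_matrix()[:,1];print(e,np.arctan2(Y[1],Y[0]),o["joint_pos"].round(2),o["grip_width"])
s=bot.camera("scene");x,y=195,165
im=cv2.resize(s[y:y+70,x:x+75],None,fx=8,fy=8,interpolation=cv2.INTER_CUBIC)
a=-.312;c=np.array([.4936,.0772,0]);ux=np.array([np.cos(a),np.sin(a),0]);uy=np.array([-ux[1],ux[0],0])
P=[c+i*.038*ux+j*.054*uy+[0,0,.005] for i,j in((1,1),(1,-1),(-1,-1),(-1,1))]+[c+.03*uy+k*.033*ux+[0,0,.025] for k in(-1,1)]
for p in proj("scene",P): cv2.circle(im,tuple(int(v) for v in (p-[x-.5,y-.5])*8),3,(0,255,0),-1)
cv2.imwrite("pics/a8.png",im)
E
```

```text
clock: 7.45
eef_pos: [0.4985, -0.0743, 0.1273]
tool_rot: [-0.041, 0.999, 0.001, -0.002]
ft_force: [-0.6, -0.0, -1.2]
grip_width: 0.0162
grasp_force: 58.6
clock: 8.12
eef_pos: [0.4974, 0.1051, 0.0524]
tool_rot: [0.154, 0.988, -0.003, -0.006]
ft_force: [-1.0, -0.6, -0.9]
grip_width: 0.0161
grasp_force: 58.7
[0.4974162  0.10506611 0.05243504] 1.2608674263022746 [ 0.21  0.42 -0.24  0.93 -0.    0.52] 0.01608975355219377
```

View pics/a8.png

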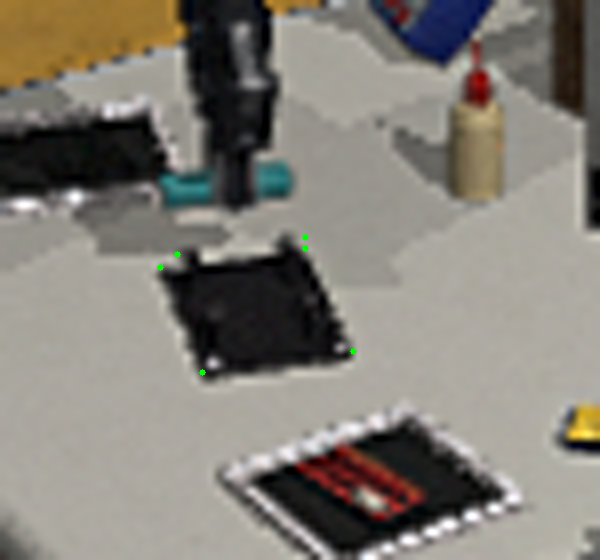

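Rest corners match the fit, near ones at crop (202,372) and (352,352). The cell hangs level in line with the far saddle.

```bash
python3 -m inch '[0,0,-20,0,0,0,15,0,0,-33,0,0,0,15,0,0,-39,0,0,0,15,0,0,-43,0,0,0,15,0,0,-43,0,0,0,15,0,0,-43,0,0,0,15]'
python3 -m inch '[0,0,0,0,0,0,30,0,0,0,0,0,0,48,0,0,0,0,0,0,48,0,0,0,0,0,0,48]'
python3 -m inch '[0,0,20,0,0,0,48,0,0,50,0,0,0,48,0,0,90,0,0,0,48,-4,-170,113,0,0,0.37,48,-4,-170,113,0,0,0.37,48,-4,-170,113,0,0,0.37,48,-4,-170,113,0,0,0.37,48,-4,-170,113,0,0,0.37,48]'
python3 - <<'E'
from fit import *
print(bot.get_obs()["eef_pos"])
t=bot.camera("top")
for c,m in hsv("top",t,(75,60,40),(100,255,255),(206,228),40): # teal
    r=cv2.minAreaRect(np.argwhere(m)[:,::-1].astype(np.float32));print("teal",c.round(1),m.sum(),at("top",c,.031).round(4),r)
bot.camera("scene")
E
```

```text
clock: 8.67
eef_pos: [0.5038, 0.106, 0.0168]
tool_rot: [0.155, 0.988, 0.0, 0.001]
ft_force: [0.7, -0.2, -0.3]
grip_width: 0.0159
grasp_force: 58.8
clock: 9.0
eef_pos: [0.5032, 0.1064, 0.0162]
tool_rot: [0.155, 0.988, 0.0, 0.0]
ft_force: [0.1, -0.6, 0.2]
grip_width: 0.0411
grasp_force: 0.0
clock: 9.67
eef_pos: [0.4989, -0.0675, 0.1299]
tool_rot: [-0.029, 1.0, -0.001, 0.001]
ft_force: [0.2, 0.2, 0.6]
grip_width: 0.0411
grasp_force: 0.0
[ 0.49892439 -0.06746764  0.1298504 ]
teal [194.6 221.2] 17 [0.5243 0.1065 0.031 ] ((194.03842163085938, 221.6922607421875), (1.941450595855713, 9.429903030395508), 33.6900634765625)
```

```bash
python3 -m inch '[24,-238,0,0,0,0.387,48,24,-238,0,0,0,0.387,48,24,-238,0,0,0,0.387,48,24,-238,0,0,0,0.387,48,24,-238,0,0,0,0.387,48,24,-238,0,0,0,0.387,48,24,-238,0,0,0,0.387,48,24,-238,0,0,0,0.387,48]'
python3 - <<'E'
from fit import *
print(bot.get_obs()["eef_pos"])
t=bot.camera("top")
for c,m in hsv("top",t,(75,60,40),(100,255,255),(206,228),40): # teal
    r=cv2.minAreaRect(np.argwhere(m)[:,::-1].astype(np.float32));print("teal",c.round(1),m.sum(),at("top",c,.031).round(4),r)
E
```

```text
clock: 10.43
eef_pos: [0.5228, -0.3029, 0.1278]
tool_rot: [-0.22, 0.976, 0.0, -0.0]
ft_force: [-0.2, 1.0, -0.5]
grip_width: 0.0408
grasp_force: 0.0
[ 0.52283585 -0.30292317  0.12783949]
teal [194.4 228.1] 128 [0.5017 0.1068 0.031 ] ((194.4027099609375, 227.8162078857422), (6.543410778045654, 20.291927337646484), 17.10272979736328)
```

Cell A lies at (0.502, 0.107) along the rest's x, as it should. Now cell B.

```bash
python3 -m inch '[0,0,-30,0,0,0,48,0,0,-60,0,0,0,48,0,0,-80,0,0,0,48,0,0,-93,0,0,0,48,0,0,-98,0,0,0,48,0,0,-98,0,0,0,48]'
python3 -m inch '[0,0,0,0,0,0,15,0,0,0,0,0,0,15,0,0,0,0,0,0,15,0,0,0,0,0,0,15,0,0,0,0,0,0,15]'
python3 -m inch '[0,0,8,0,0,0,15,0,0,25,0,0,0,15,0,0,50,0,0,0,15,0,0,80,0,0,0,15,0,0,100,0,0,0,15,0,0,100,0,0,0,15]'
```

```text
clock: 10.98
eef_pos: [0.5221, -0.299, 0.0293]
tool_rot: [-0.223, 0.975, 0.001, -0.001]
ft_force: [-0.3, -0.2, -0.1]
grip_width: 0.0411
grasp_force: 0.0
clock: 11.4
eef_pos: [0.5241, -0.3016, 0.0325]
tool_rot: [-0.221, 0.975, -0.0, 0.002]
ft_force: [0.6, 2.8, 6.0]
grip_width: 0.0161
grasp_force: 58.8
clock: 11.9
eef_pos: [0.5257, -0.304, 0.1368]
tool_rot: [-0.221, 0.975, -0.004, 0.004]
ft_force: [1.3, -0.8, 0.7]
grip_width: 0.0158
grasp_force: 58.5
```

```bash
python3 -m inch '[-19,170,0,0,0,-0.37,15,-19,170,0,0,0,-0.37,15,-19,170,0,0,0,-0.37,15,-19,170,0,0,0,-0.37,15,-19,170,0,0,0,-0.37,15,-19,170,0,0,0,-0.37,15]'
python3 -m inch '[-20,181,0,0,0,-0.387,15,-20,181,0,0,0,-0.387,15,-20,181,0,0,0,-0.387,15,-20,181,0,0,0,-0.387,15,-20,181,0,0,0,-0.387,15,-20,181,-40,0,0,-0.387,15,-20,181,-70,0,0,-0.387,15,-20,181,-70,0,0,-0.387,15]'
python3 -m inch '[0,0,-20,0,0,0,15,0,0,-33,0,0,0,15,0,0,-39,0,0,0,15,0,0,-42,0,0,0,15,0,0,-42,0,0,0,15,0,0,-42,0,0,0,15]'
python3 -m inch '[0,0,0,0,0,0,30,0,0,0,0,0,0,48,0,0,0,0,0,0,48,0,0,0,0,0,0,48]'
python3 -m inch '[0,0,20,0,0,0,48,0,0,50,0,0,0,48,0,0,90,0,0,0,48,4,-170,112,0,0,0,48,4,-170,112,0,0,0,48,4,-170,112,0,0,0,48,4,-170,112,0,0,0,48,4,-170,112,0,0,0,48]'
python3 -m inch '[0,0,0,0,0,-0.9,55,0,0,0,0,0,-0.9,55,0,0,0,0,0,-0.9,55,0,0,0,0,0,-0.9,55,0,0,0,0,0,-0.9,55,0,0,0,0,0,-0.9,55,0,0,0,0,0,-0.9,55,0,0,0,0,0,-0.9,55]'
python3 - <<'E'
from fit import *
from scipy.spatial.transform import Rotation as R
o=bot.get_obs();e=o["eef_pos"];Y=R.from_quat(o["tool_rot"]).as_matrix()[:,1];print(e,np.arctan2(Y[1],Y[0]),o["joint_pos"].round(2))
t=bot.camera("top");s=bot.camera("scene")
for c,m in hsv("top",t,(75,60,40),(100,255,255),(206,228),40): # teal
    r=cv2.minAreaRect(np.argwhere(m)[:,::-1].astype(np.float32));print("teal",c.round(1),m.sum(),at("top",c,.031).round(4),r)
for c,m in hsv("top",t,(0,120,60),(10,255,255),(313,222),25):
    r=cv2.minAreaRect(np.argwhere(m)[:,::-1].astype(np.float32));print("red",c.round(1),m.sum(),at("top",c,.018).round(4),r)
cv2.imwrite("pics/a9.png",cv2.resize(np.hstack([t[190:260,170:270],t[190:260,270:370]]),None,fx=4,fy=4,interpolation=cv2.INTER_CUBIC))
E
```

```text
clock: 12.4
eef_pos: [0.5031, -0.1295, 0.1306]
tool_rot: [-0.04, 0.999, -0.0, -0.001]
ft_force: [0.3, -0.5, -0.8]
grip_width: 0.0157
grasp_force: 58.7
clock: 13.07
eef_pos: [0.4798, 0.0481, 0.0556]
tool_rot: [0.155, 0.988, -0.002, -0.005]
ft_force: [-2.1, -0.4, -0.6]
grip_width: 0.0161
grasp_force: 58.8
clock: 13.57
eef_pos: [0.4849, 0.0487, 0.0197]
tool_rot: [0.155, 0.988, 0.0, 0.001]
ft_force: [1.1, 0.1, 0.2]
grip_width: 0.0154
grasp_force: 58.8
clock: 13.9
eef_pos: [0.4842, 0.0493, 0.0192]
tool_rot: [0.155, 0.988, 0.0, 0.0]
ft_force: [0.9, 0.5, 0.1]
grip_width: 0.0408
grasp_force: 0.0
clock: 14.57
eef_pos: [0.4888, -0.1267, 0.1323]
tool_rot: [0.158, 0.987, -0.002, 0.002]
ft_force: [0.6, 0.1, 0.2]
grip_width: 0.0412
grasp_force: 0.0
clock: 15.23
eef_pos: [0.4877, -0.1203, 0.1307]
tool_rot: [0.57, 0.822, -0.0, -0.0]
ft_force: [0.2, 0.6, -0.1]
grip_width: 0.0472
grasp_force: 0.0
[ 0.48772011 -0.12032266  0.13067867] 0.35731778109758155 [-0.24  0.31 -0.17  1.09  0.    0.97]
teal [194.5 228. ] 126 [0.502  0.1067 0.031 ] ((194.70001220703125, 227.9000244140625), (6.324554920196533, 20.238574981689453), 18.434946060180664)
teal [211.6 232.2] 98 [0.4872 0.0513 0.031 ] ((211.68325805664062, 233.38687133789062), (5.71771764755249, 20.583784103393555), 19.653825759887695)
red [311.3 224.4] 158 [ 0.5079 -0.27    0.018 ] ((312.20001220703125, 224.40003967285156), (9.838699340820312, 18.782970428466797), 63.43495178222656)
```

View pics/a9.png

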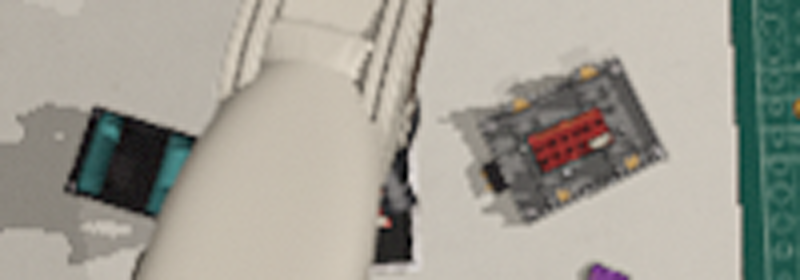

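Both cells lie in the rest (teal at crop (97,150) and (175,160)). The carrier shows the red old board, its centre near crop (571,141), with free sides. I grasp it across the long sides.

```bash
python3 -m inch '[21,-153,0,0,0,0.09,55,21,-153,0,0,0,0.09,55,21,-153,0,0,0,0.09,55,21,-153,0,0,0,0.09,55,21,-153,-30,0,0,0.09,55,21,-153,-60,0,0,0.09,55,21,-153,-60,0,0,0.09,55]'
python3 -m inch '[0,0,-25,0,0,0,55,0,0,-45,0,0,0,55,0,0,-55,0,0,0,55,0,0,-60,0,0,0,55,0,0,-63,0,0,0,55,0,0,-66,0,0,0,55,0,0,-66,0,0,0,55]'
python3 -m inch '[0,0,0,0,0,0,30,0,0,0,0,0,0,30,0,0,0,0,0,0,30,0,0,0,0,0,0,30,0,0,0,0,0,0,30]'
```

```text
clock: 15.92
eef_pos: [0.5047, -0.2723, 0.0648]
tool_rot: [0.531, 0.847, -0.0, -0.006]
ft_force: [-0.4, 0.4, -1.1]
grip_width: 0.0469
grasp_force: 0.0
clock: 16.5
eef_pos: [0.5095, -0.2739, 0.0054]
tool_rot: [0.531, 0.847, 0.0, 0.001]
ft_force: [-0.6, 0.3, -1.0]
grip_width: 0.0471
grasp_force: 0.0
clock: 16.92
eef_pos: [0.5097, -0.2742, 0.0061]
tool_rot: [0.532, 0.847, 0.0, 0.001]
ft_force: [-1.0, -0.3, 6.9]
grip_width: 0.0307
grasp_force: 59.9
```

```bash
python3 -m inch '[0,0,6,0,0,0,30,0,0,18,0,0,0,30,0,0,40,0,0,0,30,0,0,70,0,0,0,30,0,0,100,0,0,0,30,0,0,120,0,0,0,30,0,0,120,0,0,0,30]'
python3 -m inch '[-7,270,0,0,0,-0.38,30,-7,270,0,0,0,-0.38,30,-7,270,0,0,0,-0.38,30,-7,270,0,0,0,-0.38,30,-7,270,0,0,0,-0.38,30,-7,270,0,0,0,-0.38,30,-7,270,0,0,0,-0.38,30,-7,270,0,0,0,-0.38,30]'
python3 -m inch '[-8,276,0,0,0,-0.382,30,-8,276,0,0,0,-0.382,30,-8,276,0,0,0,-0.382,30,-8,276,0,0,0,-0.382,30,-8,276,0,0,0,-0.382,30,-8,276,0,0,0,-0.382,30,-8,276,0,0,0,-0.382,30,-8,276,-50,0,0,-0.382,30]'
python3 - <<'E'
from h import *
from scipy.spatial.transform import Rotation as R
o=bot.get_obs();e=o["eef_pos"];Y=R.from_quat(o["tool_rot"]).as_matrix()[:,1];print(e,np.arctan2(Y[1],Y[0]),o["joint_pos"].round(2),o["grip_width"])
s=bot.camera("scene");x,y=165,145
im=cv2.resize(s[y:y+75,x:x+95],None,fx=7,fy=7,interpolation=cv2.INTER_CUBIC)
cv2.imwrite("pics/a10.png",im)
E
```

```text
clock: 17.5
eef_pos: [0.5118, -0.2753, 0.1303]
tool_rot: [0.532, 0.847, 0.0, 0.005]
ft_force: [0.5, -0.1, -0.7]
grip_width: 0.0305
grasp_force: 59.6
clock: 18.17
eef_pos: [0.5006, 0.0011, 0.1239]
tool_rot: [0.679, 0.734, 0.0, -0.001]
ft_force: [0.1, -0.4, -1.3]
grip_width: 0.0306
grasp_force: 59.6
clock: 18.83
eef_pos: [0.4999, 0.2827, 0.0902]
tool_rot: [0.806, 0.592, 0.01, -0.0]
ft_force: [2.6, 1.0, -0.7]
grip_width: 0.0304
grasp_force: 59.6
[0.49993081 0.28265326 0.09022407] -0.3045630233602307 [ 0.51  0.46 -0.05  1.04  0.    2.39] 0.03042908331745124
```

View pics/a10.png

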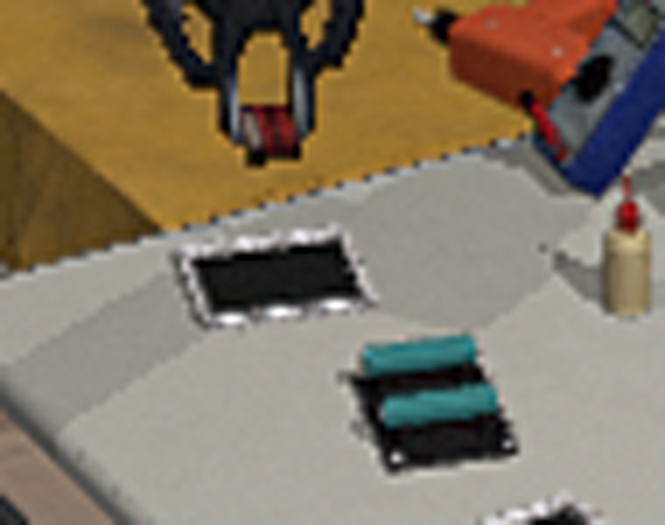

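The board is held level at crop (270,130) above the empty tray, and both cells are in the rest. Lower it.

```bash
python3 -m inch '[0,0,0,0,0,0,30,0,0,-30,0,0,0,30,0,0,-50,0,0,0,30,0,0,-62,0,0,0,30,0,0,-69,0,0,0,30,0,0,-72,0,0,0,30,0,0,-72,0,0,0,30,0,0,-72,0,0,0,30]'
python3 -m inch '[0,0,0,0,0,0,40,0,0,0,0,0,0,55,0,0,0,0,0,0,55,0,0,0,0,0,0,55]'
python3 -m inch '[0,0,15,0,0,0,55,0,0,50,0,0,0,55,0,0,90,0,0,0,55,0,0,122,0,0,0,55,-20,-200,122,0,0,0.2,55,-20,-200,122,0,0,0.2,55,-20,-200,122,0,0,0.2,55,-20,-200,122,0,0,0.2,55]'
python3 - <<'E'
from fit import *
o=bot.get_obs();print(o["eef_pos"])
t=bot.camera("top")
for q,z in(((147,233),.012),((257,243),.011)):
  for c,m in hsv("top",t,(0,120,60),(10,255,255),q,22):
    r=cv2.minAreaRect(np.argwhere(m)[:,::-1].astype(np.float32));print("red",c.round(1),m.sum(),at("top",r[0],z).round(4),r)
    g=[];cv2.boxPoints(r)
    print(np.array([at("top",p,z)[:2] for p in cv2.boxPoints(r)]).round(4).tolist())
cv2.imwrite("pics/a11.png",cv2.resize(np.hstack([t[205:265,115:185],t[205:265,220:290]]),None,fx=5,fy=5,interpolation=cv2.INTER_CUBIC))
E
```

```text
clock: 19.55
eef_pos: [0.4949, 0.2722, 0.0122]
tool_rot: [0.809, 0.588, 0.001, 0.0]
ft_force: [0.1, 1.2, -0.9]
grip_width: 0.0306
grasp_force: 59.9
clock: 19.88
eef_pos: [0.4943, 0.2725, 0.0117]
tool_rot: [0.808, 0.589, 0.001, 0.0]
ft_force: [0.6, 0.6, -0.2]
grip_width: 0.047
grasp_force: 0.0
clock: 20.55
eef_pos: [0.4771, 0.1064, 0.1337]
tool_rot: [0.745, 0.667, 0.001, 0.0]
ft_force: [0.8, -0.5, 1.5]
grip_width: 0.0473
grasp_force: 0.0
[0.47708783 0.10638712 0.13367933]
red [256.5 242.6] 183 [ 0.4526 -0.0936  0.011 ] ((257.1351623535156, 242.81080627441406), (10.192737579345703, 20.056676864624023), 80.53767395019531)
[[0.4642, -0.0589], [0.4737, -0.1232], [0.4409, -0.1281], [0.4315, -0.0641]]
```

View pics/a11.png

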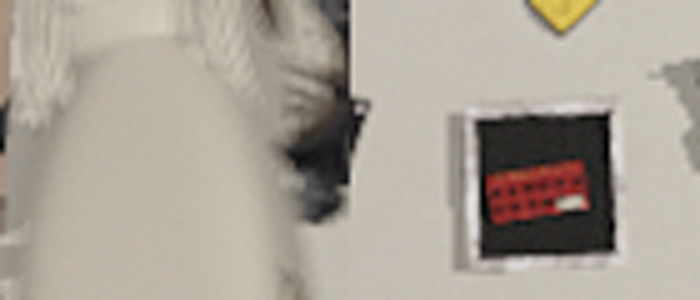

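The new board in tray_a is centred near crop (538,191), at (0.452, -0.093), yaw 0.149, sides 65 x 33 as expected. The arm still hides tray_b. I move on and check it from above tray_a.

```bash
python3 -m inch '[-22,-165,0,0,0,0.26,55,-22,-165,0,0,0,0.26,55,-22,-165,0,0,0,0.26,55,-22,-165,0,0,0,0.26,55,-22,-165,0,0,0,0.26,55,-22,-165,0,0,0,0.26,55,-22,-165,0,0,0,0.26,55,-22,-165,0,0,0,0.26,55]'
python3 - <<'E'
from fit import *
from scipy.spatial.transform import Rotation as R
o=bot.get_obs();e=o["eef_pos"];Y=R.from_quat(o["tool_rot"]).as_matrix()[:,1];print(e,np.arctan2(Y[1],Y[0]))
t=bot.camera("top")
for c,m in hsv("top",t,(0,120,60),(10,255,255),(147,233),22):
    r=cv2.minAreaRect(np.argwhere(m)[:,::-1].astype(np.float32));print("red",c.round(1),m.sum(),at("top",r[0],.011).round(4),r)
    print(np.array([at("top",p,.011)[:2] for p in cv2.boxPoints(r)]).round(4).tolist())
cv2.imwrite("pics/a12.png",cv2.resize(t[205:265,115:185],None,fx=6,fy=6,interpolation=cv2.INTER_CUBIC))
E
```

```text
clock: 21.27
eef_pos: [0.4557, -0.0565, 0.1332]
tool_rot: [0.653, 0.758, 0.0, -0.0]
ft_force: [0.2, 0.6, -0.3]
grip_width: 0.0474
grasp_force: 0.0
[ 0.45571259 -0.05650566  0.13315993] 0.14888127899074258
red [144.5 230.7] 167 [0.4972 0.2738 0.011 ] ((145.0500030517578, 231.35003662109375), (19.28989028930664, 10.11928653717041), 18.434947967529297)
[[0.4921, 0.3094], [0.5238, 0.3], [0.5023, 0.2382], [0.4709, 0.2479]]
```

View pics/a12.png

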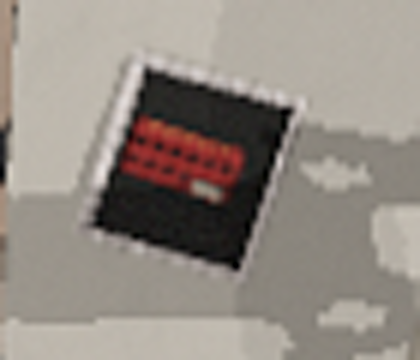

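The old board lies flat inside tray_b. Now grasp the new board.

```bash
python3 -m inch '[-4,-37,0,0,0,0,55,-4,-37,-30,0,0,0,55,-4,-37,-65,0,0,0,55,-4,-37,-95,0,0,0,55,-4,-37,-110,0,0,0,55,-4,-37,-118,0,0,0,55,-4,-37,-118,0,0,0,55,-4,-37,-118,0,0,0,55]'
python3 - <<'E'
from h import *
print(bot.get_obs()["eef_pos"])
E
python3 -m inch '[0,0,-6,0,0,0,55,0,0,-10,0,0,0,55,0,0,-12,0,0,0,55,0,0,-12,0,0,0,55]'
python3 -m inch '[0,0,0,0,0,0,30,0,0,0,0,0,0,30,0,0,0,0,0,0,30,0,0,0,0,0,0,30,0,0,0,0,0,0,30]'
```

```text
clock: 21.98
eef_pos: [0.452, -0.0936, 0.0153]
tool_rot: [0.652, 0.758, 0.0, 0.0]
ft_force: [-0.3, -0.3, 0.5]
grip_width: 0.0469
grasp_force: 0.0
[ 0.45201225 -0.09362777  0.01532395]
clock: 22.32
eef_pos: [0.4514, -0.0945, 0.0031]
tool_rot: [0.653, 0.757, 0.0, 0.0]
ft_force: [-1.0, 0.5, 0.1]
grip_width: 0.0469
grasp_force: 0.0
clock: 22.73
eef_pos: [0.4516, -0.0946, 0.0037]
tool_rot: [0.653, 0.757, 0.0, 0.0]
ft_force: [-1.4, 0.6, 5.6]
grip_width: 0.0306
grasp_force: 59.1
```

```bash
python3 -m inch '[0,0,6,0,0,0,30,0,0,20,0,0,0,30,0,0,50,0,0,0,30,0,0,85,0,0,0,30,0,0,120,0,0,0,30,0,0,120,0,0,0,30,0,0,120,0,0,0,30]'
python3 -m inch '[58,-181,0,0,0,0.3,30,58,-181,0,0,0,0.3,30,58,-181,0,0,0,0.3,30,58,-181,0,0,0,0.3,30,58,-181,0,0,0,0.3,30,58,-181,0,0,0,0.3,30,58,-181,0,0,0,0.3,30,58,-181,0,0,0,0.3,30]'
python3 -m inch '[0,0,-30,0,0,0,30,0,0,-60,0,0,0,30,0,0,-75,0,0,0,30,0,0,-80,0,0,0,30,0,0,-80,0,0,0,30,0,0,-80,0,0,0,30]'
python3 - <<'E'
from h import *
from scipy.spatial.transform import Rotation as R
o=bot.get_obs();e=o["eef_pos"];Y=R.from_quat(o["tool_rot"]).as_matrix()[:,1];print(e,np.arctan2(Y[1],Y[0]))
E
```

```text
clock: 23.32
eef_pos: [0.4534, -0.0949, 0.1254]
tool_rot: [0.653, 0.757, 0.001, 0.003]
ft_force: [-1.5, -0.1, -1.7]
grip_width: 0.0304
grasp_force: 59.5
clock: 23.98
eef_pos: [0.5079, -0.2746, 0.121]
tool_rot: [0.533, 0.846, 0.0, -0.002]
ft_force: [-0.3, 0.1, 0.2]
grip_width: 0.0302
grasp_force: 59.5
clock: 24.48
eef_pos: [0.5096, -0.2747, 0.0436]
tool_rot: [0.532, 0.847, 0.0, 0.0]
ft_force: [-0.1, 0.2, 0.1]
grip_width: 0.0303
grasp_force: 59.5
[ 0.50960459 -0.27467583  0.04357688] 0.44924492054808873
```

```bash
python3 -m inch '[0,0,-10,0,0,0,30,0,0,-18,0,0,0,30,0,0,-24,0,0,0,30,0,0,-28,0,0,0,30,0,0,-31,0,0,0,30,0,0,-33,0,0,0,30,0,0,-34,0,0,0,30,0,0,-34,0,0,0,30]'
```

```text
clock: 25.15
eef_pos: [0.5095, -0.2754, 0.0092]
tool_rot: [0.532, 0.847, 0.0, -0.0]
ft_force: [-1.3, -0.7, 1.7]
grip_width: 0.03
grasp_force: 65.8
```

```bash
python3 -m inch '[0,0,0,0,0,0,40,0,0,0,0,0,0,53,0,0,0,0,0,0,53,0,0,0,0,0,0,53]'
python3 -m inch '[0,0,15,0,0,0,53,0,0,50,0,0,0,53,0,0,90,0,0,0,53,0,0,121,0,0,0,53,-3,190,121,0,0,0.4,50,-3,190,121,0,0,0.4,50,-3,190,121,0,0,0.4,50,-3,190,121,0,0,0.4,50]'
python3 -m inch '[0,220,0,0,0,0.45,50,0,220,0,0,0,0.45,50,0,220,0,0,0,0.45,50,0,220,0,0,0,0.45,50,0,220,0,0,0,0.45,50,0,220,0,0,0,0.45,50,0,220,0,0,0,0.45,50,0,220,0,0,0,0.45,50]'
python3 - <<'E'
from fit import *
from scipy.spatial.transform import Rotation as R
o=bot.get_obs();e=o["eef_pos"];Y=R.from_quat(o["tool_rot"]).as_matrix()[:,1];print(e,np.arctan2(Y[1],Y[0]))
t=bot.camera("top");s=bot.camera("scene")
for c,m in hsv("top",t,(0,120,60),(10,255,255),(313,222),25):
    r=cv2.minAreaRect(np.argwhere(m)[:,::-1].astype(np.float32));print("red",c.round(1),m.sum(),at("top",r[0],.016).round(4),r)
    print(np.array([at("top",p,.016)[:2] for p in cv2.boxPoints(r)]).round(4).tolist())
a=cv2.resize(t[195:255,280:350],None,fx=5,fy=5,interpolation=cv2.INTER_CUBIC);b=cv2.resize(s[210:270,245:315],None,fx=5,fy=5,interpolation=cv2.INTER_CUBIC)
cv2.imwrite("pics/a13.png",np.hstack([a,b]))
E
```

```text
clock: 25.48
eef_pos: [0.5095, -0.2755, 0.0091]
tool_rot: [0.532, 0.847, -0.0, 0.0]
ft_force: [1.0, 0.4, -0.0]
grip_width: 0.0455
grasp_force: 0.0
clock: 26.15
eef_pos: [0.5066, -0.1075, 0.1305]
tool_rot: [0.352, 0.936, 0.0, 0.001]
ft_force: [0.9, 0.9, -0.3]
grip_width: 0.0429
grasp_force: 0.0
clock: 26.82
eef_pos: [0.5066, 0.1115, 0.13]
tool_rot: [0.135, 0.991, -0.0, -0.0]
ft_force: [-0.3, -0.6, -0.3]
grip_width: 0.0429
grasp_force: 0.0
[0.50658106 0.11152901 0.12998056] 1.2998041296213714
red [311.4 223.7] 156 [ 0.5108 -0.2735  0.016 ] ((312.3000183105469, 223.60003662109375), (9.391485214233398, 18.782970428466797), 63.43495178222656)
[[0.5115, -0.2394], [0.538, -0.2949], [0.5101, -0.3076], [0.4838, -0.2522]]
```

View pics/a13.png

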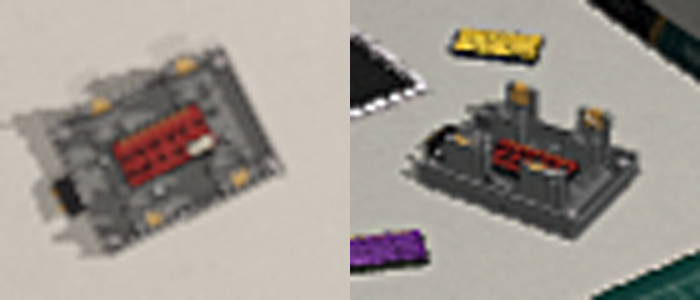

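The new board lies square between the bay brackets, at crop (163,145) in the top view, red and level inside the shell in the scene view. Now fetch cell A from the far rest place.

```bash
python3 -m inch '[-4,-5,0,0,0,-0.04,50,-4,-5,-35,0,0,-0.04,50,-4,-5,-70,0,0,-0.04,50,-4,-5,-95,0,0,-0.04,50,-4,-5,-108,0,0,-0.04,50,-4,-5,-113,0,0,-0.04,50,-4,-5,-113,0,0,-0.04,50,-4,-5,-113,0,0,-0.04,50]'
python3 -m inch '[0,0,0,0,0,0,15,0,0,0,0,0,0,15,0,0,0,0,0,0,15,0,0,0,0,0,0,15,0,0,0,0,0,0,15]'
python3 -m inch '[0,0,8,0,0,0,15,0,0,25,0,0,0,15,0,0,50,0,0,0,15,0,0,80,0,0,0,15,0,0,110,0,0,0,15,0,0,110,0,0,0,15]'
python3 -m inch '[-4,-170,0,0,0,0.37,15,-4,-170,0,0,0,0.37,15,-4,-170,0,0,0,0.37,15,-4,-170,0,0,0,0.37,15,-4,-170,0,0,0,0.37,15,-4,-170,0,0,0,0.37,15]'
python3 -m inch '[-3,-184,0,0,0,0.387,15,-3,-184,0,0,0,0.387,15,-3,-184,0,0,0,0.387,15,-3,-184,0,0,0,0.387,15,-3,-184,0,0,0,0.387,15,-3,-184,0,0,0,0.387,15,-3,-184,0,0,0,0.387,15,-3,-184,0,0,0,0.387,15]'
python3 - <<'E'
from fit import *
from scipy.spatial.transform import Rotation as R
o=bot.get_obs();e=o["eef_pos"];Y=R.from_quat(o["tool_rot"]).as_matrix()[:,1];print(e,np.arctan2(Y[1],Y[0]))
t=cv2.imread("pics/top0.png")
P=[np.array(p)/5+[280-.5,195-.5] for p in((100,105),(185,65),(153,218),(240,177))]
Q=np.array([at("top",p,.047) for p in P]);print(Q.round(4).tolist(),Q.mean(0))
E
```

```text
clock: 27.58
eef_pos: [0.5035, 0.1052, 0.0177]
tool_rot: [0.157, 0.988, 0.0, 0.0]
ft_force: [-0.1, 0.7, -0.3]
grip_width: 0.0426
grasp_force: 0.0
clock: 28.0
eef_pos: [0.5042, 0.1061, 0.0187]
tool_rot: [0.156, 0.988, 0.0, 0.002]
ft_force: [-1.1, -1.1, 6.4]
grip_width: 0.0156
grasp_force: 58.7
clock: 28.5
eef_pos: [0.5067, 0.1073, 0.1338]
tool_rot: [0.156, 0.988, 0.002, 0.005]
ft_force: [1.2, 0.3, -0.3]
grip_width: 0.0158
grasp_force: 58.7
clock: 29.0
eef_pos: [0.4984, -0.0673, 0.1273]
tool_rot: [-0.026, 1.0, -0.001, 0.0]
ft_force: [0.8, 0.6, -0.5]
grip_width: 0.016
grasp_force: 58.9
clock: 29.67
eef_pos: [0.4956, -0.2467, 0.1268]
tool_rot: [-0.22, 0.975, 0.001, -0.0]
ft_force: [-0.1, 0.6, -0.9]
grip_width: 0.0156
grasp_force: 59.0
[ 0.49564492 -0.24671649  0.12678027] 2.0153549794408683
[[0.5329, -0.2317, 0.047], [0.5577, -0.2867, 0.047], [0.4597, -0.2632, 0.047], [0.4846, -0.3191, 0.047]] [ 0.50872446 -0.27515879  0.047     ]
```

```bash
python3 -m inch '[1,-1,-25,0,0,0,15,1,-1,-45,0,0,0,15,1,-1,-60,0,0,0,15,1,-1,-68,0,0,0,15,1,-1,-68,0,0,0,15,1,-1,-68,0,0,0,15]'
python3 -m inch '[0,0,-8,0,0,0,15,0,0,-14,0,0,0,15,0,0,-19,0,0,0,15,0,0,-22,0,0,0,15,0,0,-24,0,0,0,15,0,0,-24,0,0,0,15]'
```

```text
clock: 30.17
eef_pos: [0.497, -0.2476, 0.0592]
tool_rot: [-0.221, 0.975, 0.0, -0.0]
ft_force: [-0.0, -0.3, 0.3]
grip_width: 0.0156
grasp_force: 58.9
clock: 30.67
eef_pos: [0.4963, -0.2484, 0.0347]
tool_rot: [-0.22, 0.975, 0.001, -0.0]
ft_force: [-0.5, 0.8, 0.1]
grip_width: 0.0155
grasp_force: 59.1
```

```bash
python3 -m inch '[0,0,0,0,0,0,30,0,0,0,0,0,0,48,0,0,0,0,0,0,48,0,0,0,0,0,0,48]'
python3 -m inch '[0,0,15,0,0,0,48,0,0,45,0,0,0,48,0,0,80,0,0,0,48,0,0,95,0,0,0,48,-6,150,95,0,0,-0.37,48,-6,150,95,0,0,-0.37,48,-6,150,95,0,0,-0.37,48,-6,150,95,0,0,-0.37,48]'
python3 -m inch '[-6,147,0,0,0,-0.387,48,-6,147,0,0,0,-0.387,48,-6,147,0,0,0,-0.387,48,-6,147,0,0,0,-0.387,48,-6,147,0,0,0,-0.387,48,-6,147,0,0,0,-0.387,48,-6,147,0,0,0,-0.387,48,-6,147,0,0,0,-0.387,48]'
python3 - <<'E'
from fit import *
from scipy.spatial.transform import Rotation as R
o=bot.get_obs();e=o["eef_pos"];Y=R.from_quat(o["tool_rot"]).as_matrix()[:,1];print(e,np.arctan2(Y[1],Y[0]))
t=bot.camera("top")
for c,m in hsv("top",t,(75,60,40),(100,255,255),(313,222),30):
    r=cv2.minAreaRect(np.argwhere(m)[:,::-1].astype(np.float32));print("teal",c.round(1),m.sum(),at("top",c,.044).round(4),r)
E
```

```text
clock: 31.0
eef_pos: [0.4971, -0.2491, 0.0353]
tool_rot: [-0.22, 0.975, -0.0, 0.0]
ft_force: [-0.2, 0.8, -0.6]
grip_width: 0.041
grasp_force: 0.0
clock: 31.67
eef_pos: [0.4906, -0.0972, 0.1305]
tool_rot: [-0.035, 0.999, 0.0, 0.0]
ft_force: [0.4, -0.2, -0.5]
grip_width: 0.041
grasp_force: 0.0
clock: 32.33
eef_pos: [0.4849, 0.0472, 0.1301]
tool_rot: [0.156, 0.988, -0.0, 0.0]
ft_force: [0.5, -0.2, 0.2]
grip_width: 0.0413
grasp_force: 0.0
[0.4849013  0.04718939 0.13009312] 1.256949801423885
teal [304.9 227.1] 111 [ 0.4956 -0.248   0.044 ] ((305.0000305175781, 227.00001525878906), (20.57182502746582, 5.366563320159912), 63.43495178222656)
```

Cell A is back at its starting pixels (304.9, 227). Now cell B.

```bash
python3 -m inch '[0,2,0,0,0,0,48,0,2,-35,0,0,0,48,0,2,-70,0,0,0,48,0,2,-95,0,0,0,48,0,2,-107,0,0,0,48,0,2,-111,0,0,0,48,0,2,-111,0,0,0,48,0,2,-111,0,0,0,48]'
python3 -m inch '[0,0,0,0,0,0,15,0,0,0,0,0,0,15,0,0,0,0,0,0,15,0,0,0,0,0,0,15,0,0,0,0,0,0,15]'
python3 -m inch '[0,0,8,0,0,0,15,0,0,25,0,0,0,15,0,0,50,0,0,0,15,0,0,80,0,0,0,15,0,0,110,0,0,0,15,0,0,110,0,0,0,15]'
python3 -m inch '[19,-170,0,0,0,0.37,15,19,-170,0,0,0,0.37,15,19,-170,0,0,0,0.37,15,19,-170,0,0,0,0.37,15,19,-170,0,0,0,0.37,15,19,-170,0,0,0,0.37,15]'
python3 -m inch '[20,-181,0,0,0,0.39,15,20,-181,0,0,0,0.39,15,20,-181,0,0,0,0.39,15,20,-181,0,0,0,0.39,15,20,-181,0,0,0,0.39,15,20,-181,0,0,0,0.39,15,20,-181,0,0,0,0.39,15,20,-181,0,0,0,0.39,15]'
python3 - <<'E'
from fit import *
from scipy.spatial.transform import Rotation as R
o=bot.get_obs();e=o["eef_pos"];Y=R.from_quat(o["tool_rot"]).as_matrix()[:,1];print(e,np.arctan2(Y[1],Y[0]))
E
```

```text
clock: 33.05
eef_pos: [0.4855, 0.0497, 0.0196]
tool_rot: [0.156, 0.988, 0.0, 0.0]
ft_force: [1.2, -0.6, 0.9]
grip_width: 0.0411
grasp_force: 0.0
clock: 33.47
eef_pos: [0.4858, 0.049, 0.0206]
tool_rot: [0.156, 0.988, -0.001, 0.002]
ft_force: [-1.8, -4.5, 6.6]
grip_width: 0.0158
grasp_force: 58.6
clock: 33.97
eef_pos: [0.4892, 0.0511, 0.136]
tool_rot: [0.156, 0.988, 0.002, 0.006]
ft_force: [1.9, 0.1, 0.3]
grip_width: 0.0155
grasp_force: 58.9
clock: 34.47
eef_pos: [0.5046, -0.1236, 0.1296]
tool_rot: [-0.026, 1.0, -0.001, 0.001]
ft_force: [-0.7, 0.0, -0.5]
grip_width: 0.0156
grasp_force: 59.0
clock: 35.13
eef_pos: [0.5236, -0.2994, 0.1289]
tool_rot: [-0.222, 0.975, 0.001, -0.0]
ft_force: [-0.3, 0.1, -0.9]
grip_width: 0.0159
grasp_force: 59.1
[ 0.52360645 -0.29940428  0.12888133] 2.018697505439628
```

```bash
python3 -m inch '[0,-2,-25,0,0,0,15,0,-2,-45,0,0,0,15,0,-2,-60,0,0,0,15,0,-2,-68,0,0,0,15,0,-2,-68,0,0,0,15,0,-2,-68,0,0,0,15]'
```

```text
clock: 35.63
eef_pos: [0.524, -0.3015, 0.0613]
tool_rot: [-0.223, 0.975, 0.0, -0.0]
ft_force: [0.9, -1.0, -1.4]
grip_width: 0.0156
grasp_force: 59.1
```

```bash
python3 -m inch '[0,0,-8,0,0,0,15,0,0,-14,0,0,0,15,0,0,-19,0,0,0,15,0,0,-22,0,0,0,15,0,0,-24,0,0,0,15,0,0,-24,0,0,0,15]'
python3 -m inch '[0,0,0,0,0,0,30,0,0,0,0,0,0,48,0,0,0,0,0,0,48,0,0,0,0,0,0,48]'
python3 -m inch '[0,0,15,0,0,0,48,0,0,45,0,0,0,48,0,0,80,0,0,0,48,0,0,120,0,0,0,48,-100,150,120,0,0,0,48,-100,150,120,0,0,0,48,-100,150,120,0,0,0,48,-100,150,120,0,0,0,48]'
python3 -m inch '[0,100,0,0,0,0,48,0,100,0,0,0,0,48,0,100,0,0,0,0,48,0,100,0,0,0,0,48,0,100,0,0,0,0,48]'
python3 - <<'E'
from fit import *
t=bot.camera("top");s=bot.camera("scene")
for cam,im,n in(("top",t,(313,222)),("scene",s,(283,236))):
  for c,m in hsv(cam,im,(75,60,40),(100,255,255),n,30):
    r=cv2.minAreaRect(np.argwhere(m)[:,::-1].astype(np.float32));print(cam,c.round(1),m.sum(),at(cam,c,.044).round(4),r)
for q in((313,222),(147,233)):
  for c,m in hsv("top",t,(0,120,60),(10,255,255),q,22): print("red",c.round(1),m.sum())
E
```

```text
clock: 36.13
eef_pos: [0.5233, -0.3023, 0.0369]
tool_rot: [-0.222, 0.975, 0.001, -0.0]
ft_force: [-1.4, 2.4, 1.3]
grip_width: 0.0157
grasp_force: 59.4
clock: 36.47
eef_pos: [0.524, -0.3031, 0.0372]
tool_rot: [-0.222, 0.975, -0.0, 0.0]
ft_force: [1.1, -0.6, 0.4]
grip_width: 0.0407
grasp_force: 0.0
clock: 37.13
eef_pos: [0.4305, -0.1632, 0.1574]
tool_rot: [-0.221, 0.975, -0.0, 0.001]
ft_force: [0.6, 0.7, 0.2]
grip_width: 0.0408
grasp_force: 0.0
clock: 37.55
eef_pos: [0.4316, -0.0635, 0.1575]
tool_rot: [-0.223, 0.975, -0.0, 0.0]
ft_force: [0.6, -1.1, 1.0]
grip_width: 0.0411
grasp_force: 0.0
top [321.8 218.8] 104 [ 0.5213 -0.3025  0.044 ] ((321.6999816894531, 218.90005493164062), (20.124608993530273, 4.919349193572998), 63.43495178222656)
top [305.  227.2] 112 [ 0.4953 -0.2481  0.044 ] ((305.0000305175781, 227.00001525878906), (20.57182502746582, 5.366562843322754), 63.43495178222656)
scene [273.5 233.1] 71 [ 0.4947 -0.2532  0.044 ] ((273.5, 233.0), (4.949747085571289, 13.435027122497559), 45.0)
scene [288.3 238.3] 70 [ 0.5196 -0.3076  0.044 ] ((288.2500305175781, 238.25003051757812), (4.949747085571289, 14.142135620117188), 45.0)
red [313.  222.9] 92
red [144.6 230.7] 169
```

Both cells show within 0.4 px of their starting pixels in both cameras, and the boards are in place. Handing in.

```bash
python3 -c "
from workcell import bot
print(bot.job_done())"
```

```text
the job is handed in; nothing more can be done
None
```

The guard board has been changed and the job is handed in (no verdict came back): the old board lies flat in tray_b, the new one is in the carrier seat, and both cells are back in their own bays the same way round, within 0.4 px of where they started.

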